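Prop up the leaf panel for varnishing and chock its foot with the tape roll

ROBOT

A 6-joint arm with a two-finger parallel gripper is mounted at the origin on the work surface. World frame = base frame: x ahead of the robot, y to its left, z up, the work surface at z = 0. Lengths are in m, angles in rad, forces in N, time in s.
With the tool pointing down it reaches from about 0.35 to 0.95 m from the base axis. Payload 17.4 kg.
Tool frame: the origin (TCP) lies where the fingers leave the gripper's body, on its centre line; the fingertips stand 84 mm ahead of it and the grasp point (between the pads) lies 65 mm ahead of it; z points along the fingers, y is the direction in which the jaws open and shut (so a half turn about z gives the same grasp; the last joint's range is limited). The gripper opens to 93 mm and grips with 3 to 60 N. Pads are 15 mm wide; open, the fingers measure 128 mm over their backs; the gripper's body (75 mm by 188 mm) begins 65 mm behind the grasp point.
Start: joints at [-1.343, 0.116, 1.442, -0, 1.584, -0.038], TCP at [0.177, -0.651, 0.303] pointing down, gripper open.
Joint ranges: [-2.83, 2.83], [-0.83, 2.19], [0.07, 2.5], [-1.14, 4.28], [0.01, 3], [-2.97, 2.97]. Speed limits (rad/s): [1.89, 1.89, 2.22, 3.14, 3.14, 3.14].

INTERFACE

Orientations are given as a unit quaternion [x, y, z, w].
In Python, from bench import r, capture, nets gives the robot as it stands.
- The arm moves only by the tool apply_moves, never from a script. Its argument "motion" is one flat list of numbers, 5 for each row, row after row: the shift along the tool's x, y, z in m, then the turn about the tool's z in degrees, then the closure, from 0 (fully open) to 1 (shut). In form: [x, y, z, roll, jaw, x, y, z, roll, jaw, ...]. A call has 1 to 20 rows; each row shifts and turns the pose as measured when the row begins, along the tool's axes as they then stand; what a row does not reach is not made up. A row lasts 1/8 s, in which the tool goes at most 62.5 mm and 10.7 degrees, less where a joint would pass 70% of its speed; a pose out of reach is approached as far as the arm can. A call is refused whole if a number of a shift passes 0.0625 or a number of a turn 10.7, either way. A call with a gripper value outside its range is refused whole. The fingers move at their own pace and stop on an object; the grip force is fixed at half the most. Time passes only in rows, so rows that do not move let the fingers close. It gives the time, the measured TCP pose, the force and the opening at its end, in the units of the state.
- r.observe(): the state, without advancing time (a new reading comes with each control period).
- capture(name): name is "scene" or "side" or "wrist"; returns a dict with "color" (384x512x3 uint8, red, green, blue), "range_z" (384x512 float32, m along the optical axis (not along the pixel's ray), 0 where there is no reading), "K" (3x3 intrinsics, pixels), "R" (3x3) and "t" (3): a world point X has camera coordinates R X + t; the wrist camera has in their place "tool_from_camera" (4x4, takes a point from camera to tool coordinates, whose origin is the TCP and whose axes are the flange's). Camera axes: x right, y down, z forward; pixel columns grow to the right and rows downward; lengths in m; the calibration is good to about 2 mm. A picture is of the moment at which its call begins: read the wrist's pose just before it.
- r.finish_job(): hands the job in, once; it reports no verdict.
Trained networks look in a picture, given as the dict that the camera call returned (one of the last four; its "shot" number tells which), for a name from the list of things; names that differ only in an ending like _2 or _b are one class to them, and where a whole thing is asked for, a point or a joint stands for the part that bears it (a point fixed in the world has none). Each returns a list of dicts, best first, with "conf" (0 to 1); they miss things now and then, are a little off and sometimes report something else, mostly with a low value. They report only what shows in the picture. A call takes as long as a camera call. They do not tell look-alikes from the thing itself.
- nets.cut_out(thing, picture): "region" (384x512 bool, what is visible of it) and "bbox" ([left, top, right, bottom] in pixels, round what is visible of it).
- nets.spot_point(thing, picture): "centre" ([column, row] in pixels: a listed point, or the origin of a listed thing).
The state is a dict: "time_s": time; "joint_pos": joint angles; "qvel": joint speeds; "effort": joint torques, N m; "tcp_pos": TCP position; "ee_rot": TCP orientation; "wrist_force": force on the tool from outside, world axes, zero at the start; "ft_torque": the same for the moment, N m; "grip_width": finger opening in m.
Only numpy, scipy, OpenCV 4.12 (cv2) and the standard library are available. Lean on these libraries where they do the work, as an engineer would, in place of code of your own. Each camera call takes 0.05 s, during which the arm holds its last target. There are 200 camera calls.

TASK

Lift the white panel with green leaves out of the rack and lean it squarely against the middle of the prop stand's crossbar, about 20 degrees back from upright, foot on the stand's board, same edge down as now and leaves facing out, away from the bar. Once it leans there by itself, slide the orange tape roll up off its spindle and set it flat on the board, right up against the middle of the panel's foot, to chock it. Leave the other panels, the marker pot and the paint jar where they are, and do not let the leaf panel fall over.

Things in the scene. Friction and masses are not known exactly. Their poses are not given: they have to be found in the camera images.
- panel: The leaf panel: a stiff wooden painting panel 12 mm thick (its x), 130 mm wide (its y) and 170 mm high (its z), about 0.17 kg. Origin at the centre of its lower edge face, mid-thickness; x points out of the painted face (white with green leaves on black stems), z up to its top edge. At the start it stands upright in one of the three slots of the rack.
- panel_top (a point): Centre of the leaf panel's top edge, 170 mm above its origin.
- panel_foot (a point): Middle of the painted face's lower edge: 6 mm along x from the panel's origin.
- rack: Fixed wooden rack, 200 mm (x) by 130 mm (y). Origin: centre of its underside. Base 8 mm thick; three slots 62 mm apart (at x = -62, 0, 62 mm, each 16 mm wide, running along y) between walls 8 mm thick whose tops are 34 mm above the table. One panel stands in each, in any order, facing +x; the leaf panel's top is at 178 mm, the others' at 113 mm.
- stand: Fixed prop stand: a plywood board 180 mm (x) by 200 mm (y), 8 mm thick, with two upright posts 18 mm square (at x = -55, y = +-85 mm, up to 106 mm above the table) carrying a dark round crossbar along y. Origin at the centre of the board's underside on the table; x points from the bar to the open side where the panel's foot goes. Two small braces stand behind the posts.
- stand_bar (a point): Middle of the crossbar's axis, 16 mm bar diameter, 93 mm above the table (85 mm above the board), at x = -55 mm on the stand.
- spindle: Fixed upright tape spindle: dark round base 80 mm in diameter and 12 mm high with a steel post 20 mm in diameter rising to 60 mm above the table. Origin at the centre of the base's underside.
- spindle_top (a point): Centre of the top of the spindle's post, 60 mm above the table.
- roll: Orange roll of tape, 62 mm outer diameter, 28 mm bore, 36 mm high, about 0.09 kg. Origin at the centre of its underside, z along its axis. At the start it lies flat on the spindle's base with the post through it; the post stands 12 mm out of its top.
- blue_panel: A small panel with a blue face, 12 mm thick, 100 mm wide and 105 mm high, standing in the rack; to be left alone. Origin at the centre of its lower edge face.
- bare_panel: A small panel of bare wood, 12 mm thick, 100 mm wide and 105 mm high, standing in the rack; to be left alone. Origin at the centre of its lower edge face.
- pot: White pot 76 mm in diameter and 90 mm high holding markers that reach about 145 mm; to be left alone. Origin at the centre of its underside.
- jar: Yellow paint jar 64 mm in diameter and 85 mm high with a black lid; to be left alone. Origin at the centre of its underside.
Mind the look-alikes: they are no part of the job. Leave any purple look-alike of the panel alone. Several things have the shape of the roll; the one meant has the colours described above.

How it is judged:
By the outcome, as a careful person would: the job done as asked, in the order asked, and still so for the second after the job is handed in, with the robot touching nothing.
It also fails if it takes over 61 s, if anything falls off the work surface, if the arm or the gripper's body presses on something with over 40 N, if the wrist force passes 120 N, or if a joint passes its speed limit or range.

## Working session

There is one attempt and no reset: what is moved stays moved. The work goes in short steps, Python scripts to look and compute and a tool call to move; the robot and the scene stay as the last step left them, time stands still between calls to the robot, and variables do not carry over. Pictures are saved under pics/ and viewed, about 8 in all and at most 12, crops included, and the job is handed in when it is done.

Besides the shell and the picture viewer there is one more tool, called after ">>>" as a command line: name --argument value ..., lists and objects as JSON in quotes. apply_moves: Moves the arm, as the interface text tells. Its arguments: {"type":"object","properties":{"motion":{"type":"array"}},"required":["motion"]}

```bash
ls; mkdir -p pics; python3 - <<'E'
from bench import r,capture,nets
import cv2,numpy as np
o=r.observe();print(o)
a=capture("scene");b=capture("side")
for n,c in(("scene",a),("side",b)):
    print(n,c["K"].tolist(),c["R"].tolist(),c["t"].tolist())
    np.savez(f"{n}0.npz",**{k:c[k] for k in("color","range_z","K","R","t")})
    cv2.imwrite(f"pics/{n}0.png",cv2.resize(c["color"][:,:,::-1],(800,600)))
    for t in ("panel","rack","stand","stand_bar","spindle_top","roll","pot","jar"):
        try:
            print(t,[(x["centre"],round(x["conf"],2)) for x in nets.spot_point(t,c)][:4])
        except Exception as e: print(t,e)
E
```

```text
pics
{'time_s': 0.0, 'joint_pos': array([-1.34279114e+00,  1.16490986e-01,  1.44228065e+00,  6.10784959e-06,
        1.58395106e+00, -3.77857343e-02]), 'qvel': array([-7.53023045e-05, -1.11883303e-03,  2.83977989e-04,  1.34763604e-03,
        6.71234764e-04,  6.23520339e-04]), 'effort': array([ 1.63665609e-03, -7.21268749e+01, -6.22613525e+01,  7.80348200e-02,
        2.38021917e-02, -1.20669461e-04]), 'tcp_pos': array([ 0.17728308, -0.65119855,  0.30199219]), 'ee_rot': array([ 9.91182224e-01,  1.32504638e-01, -5.06182069e-05, -5.62758207e-04]), 'wrist_force': array([ 0.36660188, -0.73963632,  0.57233684]), 'ft_torque': array([ 0.00676551, -0.05230762,  0.00719111]), 'grip_width': 0.09326480252835775}
scene [[347.64319197049645, 0.0, 255.3583073177893], [0.0, 347.64319197049645, 191.3844365255908], [0.0, 0.0, 1.0]] [[-0.40716056832276026, 0.9132454145553203, -0.014250768286926799], [0.4923763585985533, 0.2063258767388116, -0.8455738608076702], [-0.7692761487894418, -0.3513010751216703, -0.5336682129582413]] [0.32325118635883554, -0.13347955868816416, 1.683837841824073]
panel [([206.3
[... 428 characters left out ...]

side [[398.45064681546137, 0.0, 255.58161833533566], [0.0, 398.45064681546137, 194.8238514751604], [0.0, 0.0, 1.0]] [[-0.9940106027943151, -0.10740242046015624, -0.020190136497366517], [-0.050688206109899034, 0.616782748305526, -0.785499679919758], [0.09681749477156941, -0.7797716085316146, -0.6185326274612967]] [0.587923164357464, 0.1835709671670265, 1.0806996158297064]
panel [([230.0, 168.0], 0.88), ([288.8, 145.9], 0.78), ([294.6, 176.2], 0.65)]
rack []
stand [([261.4, 235.5], 0.56)]
stand_bar [([284.5, 213.7], 0.68), ([296.6, 178.3], 0.68)]
spindle_top [([283.7, 343.6], 0.88)]
roll [([283.9, 355.4], 0.75), ([227.1, 351.2], 0.55)]
pot [([225.5, 206.1], 0.55)]
jar [([195.4, 310.6], 0.84)]
```

View pics/scene0.png

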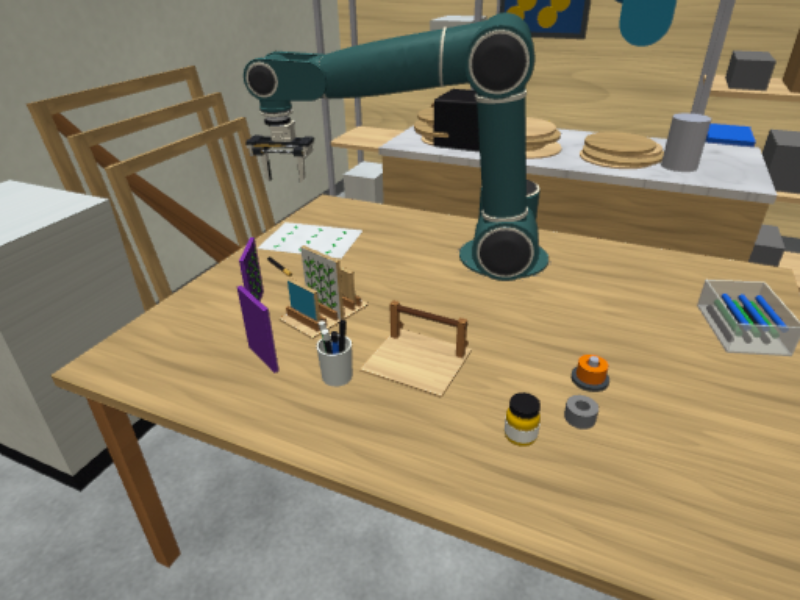

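View pics/side0.png

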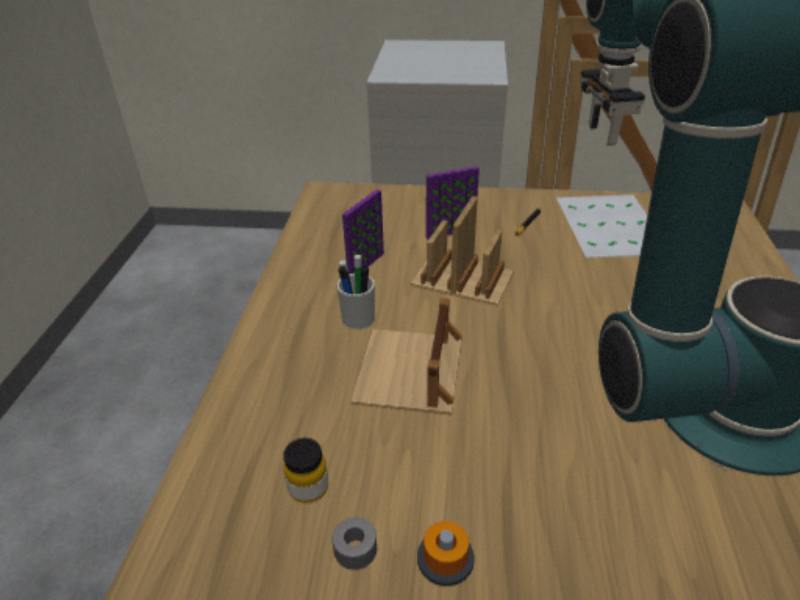

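The scene picture shows the leaf panel in the middle rack slot at (322,282). The purple look-alikes are at (250,270) and (258,328). The stand is at (417,350), the orange roll on its spindle at (592,370), and a grey look-alike roll at (581,411). Next I measure poses from depth.

```bash
cat > h.py <<'E'
import numpy as np,cv2
def cloud(c):
    d=c["range_z"];v,u=np.indices(d.shape);K=c["K"]
    P=np.stack([(u-K[0,2])/K[0,0]*d,(v-K[1,2])/K[1,1]*d,d],-1)
    if "R" in c: W=(P-c["t"])@c["R"]
    else:
        T=c["tool_from_camera"];W=P@T[:3,:3].T+T[:3,3]
    W[d<=0]=np.nan;return W
def proj(c,X):
    p=(np.asarray(X)@c["R"].T+c["t"])@c["K"].T;return p[...,:2]/p[...,2:]
def rect(p):
    r=cv2.minAreaRect(p.astype(np.float32));return r
E
python3 - <<'E'
from h import *
from bench import capture,nets
for n in("scene","side"):
    c=capture(n);W=cloud(c);hsv=cv2.cvtColor(c["color"],cv2.COLOR_RGB2HSV)
    print(n)
    for t in("stand","rack","panel","roll","pot","jar","spindle"):
        for k,x in enumerate(nets.cut_out(t,c)[:4]):
            m=cv2.erode(x["region"].astype(np.uint8),np.ones((2,2)))>0
            p=W[m];p=p[np.isfinite(p).all(1)]
            if len(p)<10: continue
            print(t,round(x["conf"],2),np.round(x["bbox"]),len(p),"med",np.round(np.median(p,0),3),"lo",np.round(np.percentile(p,2,axis=0),3),"hi",np.round(np.percentile(p,98,axis=0),3), "rgb",np.median(c["color"][m],0))
            if t=="stand" and k==0:
                b=p[(p[:,2]>.004)&(p[:,2]<.012)];
                if len(b)>50:print(" board",rect(b[:,:2]),len(b),np.median(b[:,2]))
                q=p[p[:,2]>.085];print(" bar",rect(q[:,:2]),len(q),q.mean(0))
            if t=="rack" and k==0:
                b=p[(p[:,2]>.003)];print(" rack",rect(b[:,:2]),len(b))
            if t=="panel":
                q=p[p[:,2]>.05];mu=np.median(q,0);w,v=np.linalg.eigh(np.cov((q-mu).T));print("  normal",v[:,0],w)
    m=(hsv[:,:,0]>5)&(hsv[:,:,0]<14)&(hsv[:,:,1]>220)&(hsv[:,:,2]>120);m=m&(W[:,:,2]>.005)&(W[:,:,2]<.1)
    p=W[m];top=p[p[:,2]>.044];print("orange",len(p),p.min(0),p.max(0),cv2.minEnclosingCircle(top[:,:2].astype(np.float32)),len(top))
E
```

```text
scene
stand 0.74 [231. 191. 300. 254.] 2222 med [ 0.573 -0.048  0.007] lo [ 0.492 -0.145 -0.   ] hi [0.67  0.046 0.1  ] rgb [220.  189.  138.5]
 board ((0.5814275741577148, -0.049032457172870636), (0.1984701156616211, 0.1838064044713974), 86.2052230834961) 1607 0.0067165248119506775
 bar ((0.5276322364807129, -0.04716271907091141), (0.18867892026901245, 0.019968409091234207), 86.0094223022461) 219 [ 0.53110263 -0.04535833  0.09563707]
rack 0.67 [182. 192. 230. 216.] 410 med [ 0.534 -0.321  0.009] lo [ 0.431 -0.421  0.001] hi [ 0.591 -0.271  0.032] rgb [142.  111.5  76. ]
 rack ((0.523163914680481, -0.32038989663124084), (0.11370332539081573, 0.2111559957265854), 42.371360778808594) 385
panel 0.91 [192. 162. 221. 203.] 681 med [ 0.501 -0.333  0.114] lo [ 0.479 -0.402  0.033] hi [ 0.514 -0.286  0.176] rgb [109. 102.  83.]
  normal [ 0.96329522 -0.26840211  0.00475673] [5.83332959e-06 1.24282347e-03 1.45538103e-03]
panel 0.6 [153. 184. 180. 238.] 725 med [ 0.725 -0.37   0.094] lo [ 0.625 -0.437 -0.001] hi [ 0.746 -0.325  0.169] rgb [61. 26. 79.]
  normal [ 0.89612499 -0.4435652   0.0144
[... 2679 characters left out ...]
[ 0.696 -0.172  0.074] lo [ 0.665 -0.224  0.007] hi [ 0.728 -0.156  0.139] rgb [83. 82. 79.]
jar 0.73 [179. 279. 209. 322.] 917 med [0.704 0.242 0.063] lo [0.68  0.204 0.007] hi [0.734 0.255 0.087] rgb [83.  66.  30.5]
jar 0.54 [263. 341. 304. 376.] 271 med [0.49  0.347 0.013] lo [0.456 0.32  0.005] hi [0.526 0.363 0.062] rgb [50. 55. 59.]
spindle 0.68 [286. 124. 304. 185.] 565 med [ 0.49  -0.326  0.109] lo [ 0.466 -0.403  0.023] hi [ 0.51  -0.283  0.179] rgb [71. 57. 38.]Traceback (most recent call last):
  File "<stdin>", line 21, in <module>
    return umr_minimum(a, axis, None, out, keepdims, initial, where)
ValueError: zero-size array to reduction operation minimum which has no identity
```

Stand: origin ≈ (0.580,-0.048), yaw ≈ -3°. The leaf panel is in the middle slot at about (0.495,-0.343), yaw ≈ -16.5°. The orange roll is at about (0.493,0.325), and the grey look-alike at about (0.62,0.325). I'll move above the panel for a closer look.

>>> apply_moves --motion '[0.048, -0.027, -0.006, 0, 0, 0.048, -0.027, -0.006, 0, 0, 0.048, -0.027, -0.006, 0, 0, 0.048, -0.027, -0.006, 0, 0, 0.048, -0.027, -0.006, 0, 0, 0.048, -0.027, -0.006, 0, 0, 0.048, -0.027, -0.006, 0, 0, 0.048, -0.027, -0.006, 0, 0, 0, 0, 0, -9.7, 0, 0, 0, 0, -9.7, 0, 0, 0, 0, -9.7, 0, 0, 0, 0, -9.7, 0, 0, 0, 0, -9.7, 0, 0, 0, 0, -9.7, 0, 0, 0, 0, 0, 0]'

```text
time_s: 3.58
tcp_pos: [0.5007, -0.3309, 0.3528]
ee_rot: [0.793, 0.61, 0.001, 0.001]
wrist_force: [0.6, -0.7, -0.9]
grip_width: 0.093
```

```bash
cat >> h.py <<'E'
from scipy.spatial.transform import Rotation as Ro
def tool2w(o,P): return P@Ro.from_quat(o["ee_rot"]).as_matrix().T+o["tcp_pos"]
def goal(o,xyz,yaw):
    "tool-axis shift to xyz, then turn (deg) to bring tool x to world yaw"
    R=Ro.from_quat(o["ee_rot"]).as_matrix();ps=np.degrees(np.arctan2(R[1,0],R[0,0]))
    print("yaw",ps.round(2),"tcp",o["tcp_pos"].round(4),"shift",(R.T@(np.array(xyz)-o["tcp_pos"])).round(4),"turn",round((ps-yaw+180)%360-180,2),"tilt",np.degrees(np.arccos(-R[2,2])).round(2))
E
python3 - <<'E'
from h import *
from bench import r,capture,nets
o=r.observe();c=capture("wrist");print(c["tool_from_camera"].round(3).tolist(),c["K"].tolist())
W=tool2w(o,cloud(c));np.savez("w1.npz",W=W,color=c["color"])
cv2.imwrite("pics/w1.png",c["color"][:,:,::-1])
top=W[(W[...,2]>.165)&(W[...,2]<.19)];print(len(top),np.median(top,0) if len(top) else 0)
if len(top)>20: print(rect(top[:,:2]))
E
```

```text
[[0.001, -0.967, -0.256, 0.072], [1.0, 0.001, 0.001, 0.0], [-0.001, -0.256, 0.967, -0.082], [0.0, 0.0, 0.0, 1.0]] [[329.8407552168243, 0.0, 251.7242514835776], [0.0, 329.8407552168243, 189.9886493264308], [0.0, 0.0, 1.0]]
3524 [ 0.50237159 -0.37351431  0.17718435]
((0.5788196325302124, -0.41664400696754456), (0.19866879284381866, 0.23607437312602997), 69.8482666015625)
```

View pics/w1.png

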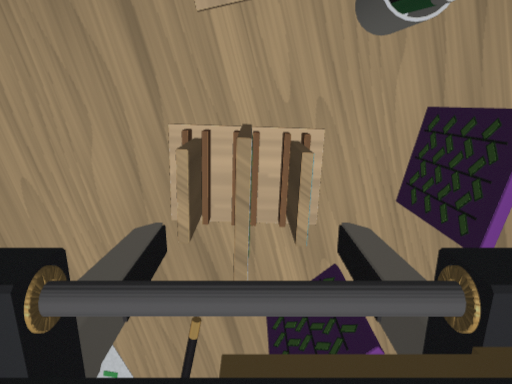

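The wrist picture shows the tall leaf panel in the middle slot (column 243, rows 125–275), between the two low ones at columns 183 and 307. Next I fit its top edge.

```bash
python3 - <<'E'
from h import *
from bench import r
d=np.load("w1.npz");W=d["W"]
m=np.zeros(W.shape[:2],bool);m[110:285,215:275]=1
m&=(W[...,2]>.171)&(W[...,2]<.186)
p=W[m];print(len(p),np.median(p,0));R=rect(p[:,:2]);print(R)
x,y=p[:,0],p[:,1];v=np.linalg.eigh(np.cov(p[:,:2].T))[1][:,1];print("along",np.degrees(np.arctan2(v[1],v[0])))
o=r.observe();goal(o,[*R[0],.158+.065],75)
E
```

```text
2148 [ 0.49147968 -0.33849403  0.17786682]
((0.48991167545318604, -0.34393739700317383), (0.12334109097719193, 0.01229845266789198), 73.25059509277344)
along 73.25451590107647
yaw 74.99 tcp [ 0.5007 -0.3309  0.3528] shift [-0.0155 -0.0074  0.1298] turn -0.01 tilt 0.13
```

>>> apply_moves --motion '[-0.019, -0.007, 0, 1.75, 0, 0, 0, 0.04, 0, 0, 0, 0, 0.04, 0, 0, 0, 0, 0.035, 0, 0, 0, 0, 0.01, 0, 0, 0, 0, 0, 0, 0]'

```text
time_s: 4.38
tcp_pos: [0.4865, -0.3522, 0.2264]
ee_rot: [0.81, 0.587, 0.001, 0.002]
wrist_force: [0.4, 0.3, -0.6]
grip_width: 0.0931
```

```bash
python3 - <<'E'
from h import *
from bench import r
o=r.observe();goal(o,[.4889,-.3473,.223],73.25)
E
```

```text
yaw 71.84 tcp [ 0.4865 -0.3522  0.2264] shift [0.0054 0.0008 0.0034] turn -1.41 tilt 0.27
```

>>> apply_moves --motion '[0.005, 0.001, 0.003, -1.4, 0, 0, 0, 0, 0, 0, 0, 0, 0, 0, 1, 0, 0, 0, 0, 1, 0, 0, 0, 0, 1, 0, 0, 0, 0, 1, 0, 0, 0, 0, 1, 0, 0, 0, 0, 1]'

```text
time_s: 5.38
tcp_pos: [0.4899, -0.3482, 0.2274]
ee_rot: [0.802, 0.597, 0.001, 0.005]
wrist_force: [-0.8, -0.2, -0.2]
grip_width: 0.0375
```

>>> apply_moves --motion '[0, 0, 0, 0, 1, 0, 0, 0, 0, 1, 0, 0, 0, 0, 1, 0, 0, 0, 0, 1, 0, 0, 0, 0, 1, 0, 0, 0, 0, 1]'

```text
time_s: 6.12
tcp_pos: [0.4893, -0.348, 0.2272]
ee_rot: [0.802, 0.597, 0.001, 0.004]
wrist_force: [-2.0, 1.4, 0.9]
grip_width: 0.0118
```

Gripped (width 11.8 mm). Next I lift, move partway, and measure the stand with the wrist camera.

>>> apply_moves --motion '[0, 0, -0.03, 0, 1, 0, 0, -0.05, 0, 1, 0, 0, -0.06, 0, 1, 0, 0, -0.04, 0, 1, 0.04, 0, 0, -7, 1, 0.04, -0.004, 0, -6.7, 1, 0.04, -0.004, 0, 0, 1, 0, 0, 0, 0, 1, 0, 0, 0, 0, 1]'

```text
time_s: 7.25
tcp_pos: [0.5021, -0.2259, 0.4108]
ee_rot: [0.723, 0.691, 0.002, 0.006]
wrist_force: [0.3, 0.6, -1.5]
grip_width: 0.0116
```

```bash
python3 - <<'E'
from h import *
from bench import r,capture,nets
o=r.observe();c=capture("wrist");W=tool2w(o,cloud(c));print(o["grip_width"])
cv2.imwrite("pics/w2.png",c["color"][:,:,::-1])
for x in nets.cut_out("stand",c)[:1]:
    m=x["region"];p=W[m];p=p[np.isfinite(p).all(1)];print(x["conf"],x["bbox"],len(p))
    b=p[(p[:,2]>.003)&(p[:,2]<.013)];print("board",rect(b[:,:2]),np.median(b[:,2]))
    q=p[(p[:,2]>.085)&(p[:,2]<.12)];print("bar",rect(q[:,:2]),np.percentile(q[:,2],[5,50,95]))
goal(o,[.5705,-.0475,.36],87)
E
```

```text
0.011569015967760414
0.56 [230.5, 0.0, 370.0, 96.1] 12573
board ((0.5780094861984253, -0.08809320628643036), (0.12115343660116196, 0.18014734983444214), 86.91411590576172) 0.008153151172777207
bar ((0.5224056243896484, -0.0951145589351654), (0.09121762216091156, 0.017680469900369644), 86.37023162841797) [0.09568005 0.10031703 0.10651342]
yaw 87.41 tcp [ 0.5021 -0.2259  0.4108] shift [0.1815 0.0598 0.0506] turn 0.41 tilt 0.68
```

View pics/w2.png

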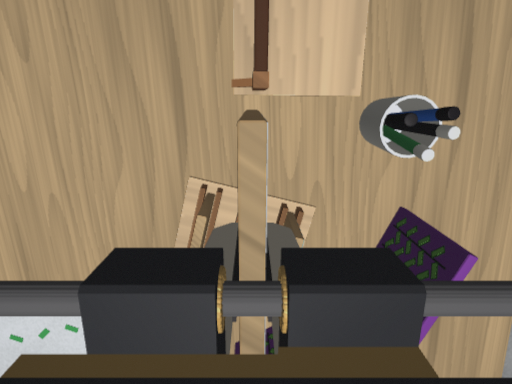

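The picture shows the panel held squarely (rows 110–350, column 252) and the bar's near post at (260,80). The wrist view agrees with the stand pose (0.580,-0.0485), yaw -3.1°. Next I move over the stand.

>>> apply_moves --motion '[0.045, 0.015, 0, 0, 1, 0.045, 0.015, 0, 0, 1, 0.045, 0.015, 0, 0, 1, 0.045, 0.015, 0.02, 0.4, 1, 0, 0, 0.03, 0, 1, 0, 0, 0, 0, 1]'

```text
time_s: 8.1
tcp_pos: [0.5745, -0.0494, 0.3577]
ee_rot: [0.728, 0.685, 0.001, 0.005]
wrist_force: [0.5, -0.0, -0.5]
grip_width: 0.0116
```

```bash
python3 - <<'E'
from h import *
from bench import r,capture
o=r.observe();c=capture("wrist");T=cloud(c);W=tool2w(o,T)
m=np.zeros(T.shape[:2],bool);m[80:300,215:290]=1
m&=(abs(T[...,2]-(.2272-.178))<.008)&(abs(T[...,1])<.009)
p=T[m];print("panel top tool",len(p),np.percentile(p,[.5,50,99.5],axis=0).round(4),rect(p[:,:2]))
goal(o,[.5705,-.048,.36],86.9)
E
```

```text
panel top tool 4962 [[-0.004  -0.0084  0.0423]
 [ 0.0321  0.0008  0.0492]
 [ 0.0652  0.0083  0.0555]] ((0.03035278245806694, -0.00024857837706804276), (0.01796904020011425, 0.07000935822725296), 89.2991943359375)
yaw 86.49 tcp [ 0.5745 -0.0494  0.3577] shift [ 0.0011 -0.004  -0.0024] turn -0.41 tilt 0.57
```

>>> apply_moves --motion '[0.001, -0.004, 0, -0.4, 1, 0, 0, 0.05, 0, 1, 0, 0, 0.05, 0, 1, 0, 0, 0.02, 0, 1, 0, 0, 0, 0, 1, 0, 0, 0, 0, 1]'

```text
time_s: 8.9
tcp_pos: [0.5736, -0.0524, 0.247]
ee_rot: [0.727, 0.686, 0.006, 0.01]
wrist_force: [0.4, -0.9, -1.5]
grip_width: 0.0118
```

```bash
python3 - <<'E'
from h import *
from bench import r
o=r.observe();goal(o,[.5705,-.048,.2272],86.9);print(o["ee_rot"],Ro.from_quat(o["ee_rot"]).as_matrix()[:,2].round(4),o["wrist_force"])
E
```

```text
yaw 86.67 tcp [ 0.5736 -0.0524  0.247 ] shift [ 0.0043 -0.0038  0.0197] turn -0.23 tilt 1.38
[0.7272846  0.68623087 0.00603004 0.01039015] [ 0.023  -0.0068 -0.9997] [ 0.36514584 -0.93896303 -1.50574708]
```

>>> apply_moves --motion '[0.005, -0.0085, 0.01, 0, 1, 0, 0, 0.004, 0, 1, 0, 0, 0, 0, 1]'

```text
time_s: 9.28
tcp_pos: [0.5658, -0.0466, 0.2348]
ee_rot: [0.727, 0.686, 0.007, 0.012]
wrist_force: [0.3, 0.2, -1.1]
grip_width: 0.0119
```

```bash
python3 - <<'E'
from h import *
from bench import r
o=r.observe();goal(o,[.5705,-.048,.2272],86.9);z=Ro.from_quat(o["ee_rot"]).as_matrix()[:,2];print(z.round(4),"foot",o["tcp_pos"]+.2192*z,o["wrist_force"])
E
```

```text
yaw 86.68 tcp [ 0.5658 -0.0466  0.2348] shift [-0.0011  0.0046  0.0077] turn -0.22 tilt 1.59
[ 0.0268 -0.0073 -0.9996] foot [ 0.57165941 -0.04815417  0.01569597] [ 0.33446212  0.1921896  -1.09240172]
```

>>> apply_moves --motion '[0, -0.0015, 0.004, -0.2, 1, 0, 0, 0.003, 0, 1, 0, 0, 0.001, 0, 1, 0, 0, 0, 0, 1]'

```text
time_s: 9.78
tcp_pos: [0.5648, -0.0467, 0.2275]
ee_rot: [0.726, 0.688, 0.008, 0.012]
wrist_force: [-0.7, 0.5, 0.2]
grip_width: 0.0113
```

```bash
python3 - <<'E'
from h import *
from bench import r
o=r.observe();goal(o,[.5705,-.048,.2272],86.9);z=Ro.from_quat(o["ee_rot"]).as_matrix()[:,2];print(z.round(4),"foot",o["tcp_pos"]+.2192*z,o["wrist_force"])
E
```

```text
yaw 86.89 tcp [ 0.5648 -0.0467  0.2275] shift [-0.001   0.0058  0.0004] turn -0.01 tilt 1.67
[ 0.0281 -0.0076 -0.9996] foot [ 0.57094486 -0.04837655  0.00836127] [-0.73980776  0.52669236  0.17192953]
```

The foot is on the board at the target. Next I open to a small gap, raise a bit, and guide the tilt with the loosely straddling fingers.

>>> apply_moves --motion '[0, 0, 0, 0, 0.8, 0, 0, 0, 0, 0.8, 0, 0, 0, 0, 0.8, 0, 0, -0.006, 0, 0.78, 0, 0, -0.006, 0, 0.76, 0, 0, 0, 0, 0.75, 0, 0, 0, 0, 0.75]'

```text
time_s: 10.65
tcp_pos: [0.5647, -0.0466, 0.2407]
ee_rot: [0.726, 0.688, 0.008, 0.013]
wrist_force: [0.6, 0.6, 0.1]
grip_width: 0.0233
```

```bash
python3 - <<'E'
from h import *
from bench import r,capture
o=r.observe();z=Ro.from_quat(o["ee_rot"]).as_matrix()[:,2];tip=o["tcp_pos"]+.084*z
a=np.radians(-3.1);Rs=np.array([[np.cos(a),-np.sin(a)],[np.sin(a),np.cos(a)]]);print("tip stand",(tip[:2]-[.580,-.0485])@Rs,tip[2],o["grip_width"],z)
c=capture("side");cv2.imwrite("pics/s1.png",cv2.resize(c["color"][60:300,150:400,::-1],None,fx=2.4,fy=2.4))
E
```

```text
tip stand [-0.01295356  0.00052167] 0.15675221800257472 0.023306631583598057 [ 0.02895485 -0.00771275 -0.99955096]
```

View pics/s1.png

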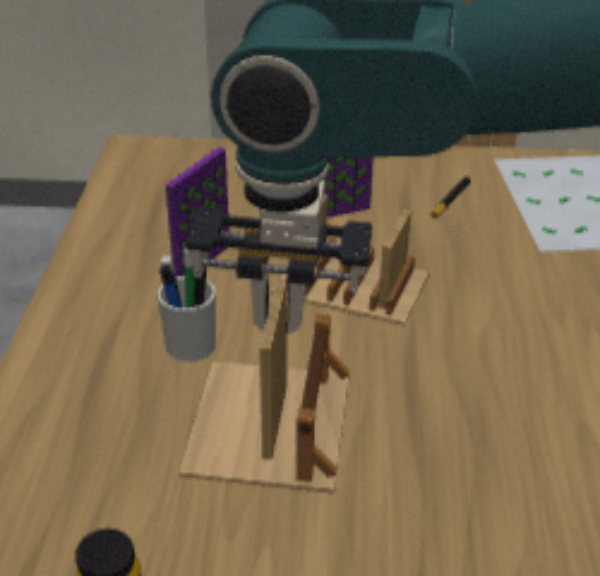

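The picture shows the panel standing upright on the board at (272,380), with the open fingers straddling its top. The bar is to its right at (318,370). Next I tilt it.

>>> apply_moves --motion '[0, -0.006, 0, 0, 0.75, 0, -0.006, 0, 0, 0.75, 0, -0.006, 0, 0, 0.75, 0, -0.006, 0, 0, 0.75, 0, -0.006, 0, 0, 0.75, 0, -0.006, 0, 0, 0.75, 0, -0.006, 0, 0, 0.75, 0, -0.006, 0, 0, 0.75, 0, 0, 0, 0, 0.75, 0, 0, 0, 0, 0.75]'

```text
time_s: 11.95
tcp_pos: [0.5129, -0.0438, 0.2391]
ee_rot: [0.726, 0.688, 0.008, 0.013]
wrist_force: [-0.0, 0.6, -0.3]
grip_width: 0.0232
```

```bash
cat >> h.py <<'E'
def stand(o,d=.084):
    z=Ro.from_quat(o["ee_rot"]).as_matrix()[:,2];tip=o["tcp_pos"]+d*z
    a=np.radians(-3.1);Rs=np.array([[np.cos(a),-np.sin(a)],[np.sin(a),np.cos(a)]]);print("tip stand",(tip[:2]-[.580,-.0485])@Rs,"z",tip[2],"grip",o["grip_width"],z.round(4),o["wrist_force"])
E
python3 - <<'E'
from h import *
from bench import r,capture
stand(r.observe())
c=capture("side");cv2.imwrite("pics/s2.png",cv2.resize(c["color"][60:300,150:400,::-1],None,fx=2.4,fy=2.4))
E
```

```text
tip stand [-0.06479147  0.00054372] z 0.1550888213700078 grip 0.02322698162803314 [ 0.0289 -0.0077 -0.9996] [-0.04628965  0.57925344 -0.25389431]
```

View pics/s2.png

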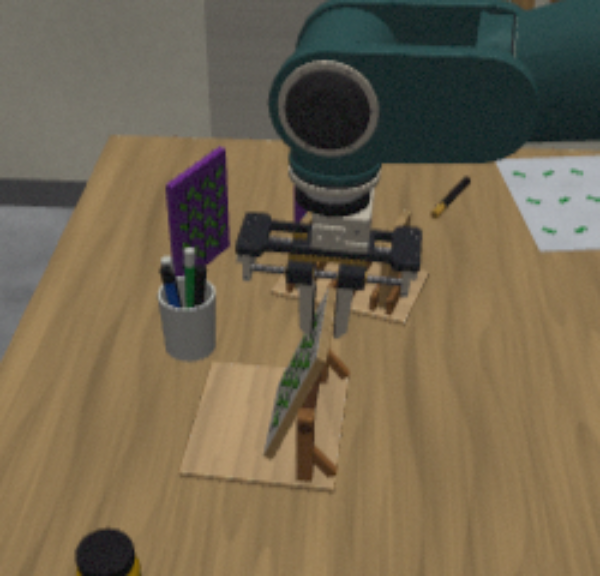

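The panel leans on the bar with the leaves facing out (foot at (270,450), top at (325,300)). Next I widen the jaws slightly and retreat upward.

>>> apply_moves --motion '[0, 0, 0, 0, 0.7, 0, 0, 0, 0, 0.7, 0, 0, -0.01, 0, 0.7, 0, 0, -0.02, 0, 0.7, 0, 0, -0.03, 0, 0.7, 0, 0, -0.04, 0, 0.7, 0, 0, -0.04, 0, 0.4, 0, 0, 0, 0, 0]'

```text
time_s: 13.0
tcp_pos: [0.5084, -0.0426, 0.3905]
ee_rot: [0.726, 0.688, 0.009, 0.014]
wrist_force: [0.6, -0.2, -0.9]
grip_width: 0.0434
```

```bash
cat > pan.py <<'E'
from h import *
from bench import r,capture,nets
a=np.radians(-3.1);Rs=np.array([[np.cos(a),-np.sin(a)],[np.sin(a),np.cos(a)]])
for n in("scene",):
    c=capture(n);W=cloud(c);S=W.copy();S[...,:2]=(W[...,:2]-[.580,-.0485])@Rs
    m=(S[...,2]>.03)&(S[...,2]<.178)&(abs(S[...,1])<.064)&(S[...,0]>-.075)&(S[...,0]<.0)
    p=S[m];f=c["color"][m]
    A=np.c_[p[:,1],p[:,2],np.ones(len(p))]
    for _ in range(4):
        k,*_=np.linalg.lstsq(A,p[:,0],rcond=None);e=p[:,0]-A@k;g=abs(e)<.004;A,p=A[g],p[g]
    print(n,len(p),"lean",np.degrees(np.arctan(-k[1])),"yaw",np.degrees(np.arctan(-k[0])),"face x at z=12mm",k@[0,.012,1],"y ext",np.percentile(p[:,1],[1,99]),"z max",p[:,2].max())
o=r.observe();goal(o,[.493,.325,.25],0)
E
python3 pan.py
```

```text
scene 1231 lean 20.73968963613971 yaw 0.22722319670197344 face x at z=12mm -0.003112956455067331 y ext [-0.06298079  0.06285238] z max 0.17196716432869893
yaw 86.89 tcp [ 0.5083 -0.0426  0.3886] shift [ 0.3671 -0.0394  0.1352] turn 86.89 tilt 1.82
```

The panel leans alone: lean 20.7°, yaw error 0.2°, centred. Next I go to the roll.

>>> apply_moves --motion '[0.052, -0.0055, 0.008, 0, 0, 0.052, -0.0055, 0.008, 0, 0, 0.052, -0.0055, 0.008, 0, 0, 0.052, -0.0055, 0.008, 0, 0, 0.052, -0.0055, 0.008, 0, 0, 0.052, -0.0055, 0.008, 0, 0, 0.052, -0.0055, 0.008, 0, 0, 0, 0, 0, 9.6, 0, 0, 0, 0, 9.6, 0, 0, 0, 0, 9.6, 0, 0, 0, 0, 9.6, 0, 0, 0, 0, 9.6, 0, 0, 0, 0, 9.6, 0, 0, 0, 0, 9.6, 0, 0, 0, 0, 9.6, 0, 0, 0, 0, 9.6, 0, 0, 0, 0, 0, 0]'

```text
time_s: 15.18
tcp_pos: [0.4865, 0.3331, 0.3154]
ee_rot: [1.0, -0.02, 0.007, 0.009]
wrist_force: [0.2, 0.0, -0.3]
grip_width: 0.0929
```

```bash
cat > roll.py <<'E'
from h import *
from bench import r,capture
import sys
o=r.observe();c=capture("wrist");W=tool2w(o,cloud(c));hsv=cv2.cvtColor(c["color"],cv2.COLOR_RGB2HSV)
cv2.imwrite(sys.argv[1],c["color"][:,:,::-1])
m=(hsv[...,0]>4)&(hsv[...,0]<20)&(hsv[...,1]>200)&(abs(W[...,2]-.048)<.007)
p=W[m];print(len(p),"roll top",cv2.minEnclosingCircle(p[:,:2].astype(np.float32)),np.median(p,0))
m=(abs(W[...,2]-.060)<.005)&(np.hypot(W[...,0]-.493,W[...,1]-.325)<.03)&(hsv[...,1]<90)
p=W[m];print(len(p),"post",np.median(p,0) if len(p) else 0)
goal(o,[.493,.325,.25],0);stand(o)
E
python3 roll.py pics/w3.png
```

```text
0 roll top ((0.0, 0.0), 0.0) [nan nan nan]
277 post [0.49465895 0.32434121 0.05955638]
yaw -2.26 tcp [0.4865 0.3331 0.3154] shift [0.0058 0.0067 0.0656] turn -2.26 tilt 1.31
tip stand [-0.11273742  0.37449494] z 0.2314143730603222 grip 0.09292697391081177 [ 0.0137 -0.0182 -0.9997] [ 0.20627779  0.02117548 -0.26057483]
  return _methods._mean(a, axis=axis, dtype=dtype,
  ret = um.true_divide(
```

View pics/w3.png

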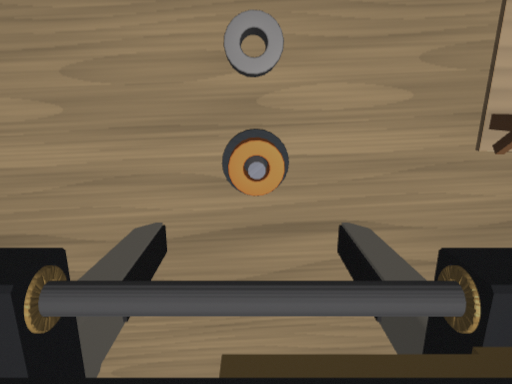

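The orange roll with the post through it is at (256,168), and the grey look-alike at (253,43). The orange one fits, so I descend on it.

>>> apply_moves --motion '[0.0045, 0.0035, 0.04, 0, 0, 0, 0, 0.05, 0, 0, 0, 0, 0.05, 0, 0, 0, 0, 0.035, 0, 0, 0, 0, 0, 0, 0, 0, 0, 0, 0, 0]'

```text
time_s: 15.98
tcp_pos: [0.4935, 0.3261, 0.1373]
ee_rot: [1.0, -0.007, 0.007, 0.009]
wrist_force: [0.6, 0.1, 0.8]
grip_width: 0.093
```

```bash
python3 - <<'E'
from h import *
from bench import r,capture
o=r.observe();z=Ro.from_quat(o["ee_rot"]).as_matrix()[:,2];g=np.array([.4947,.3243,.036]);goal(o,g-.065*z,-3.1);print(z)
E
```

```text
yaw -0.77 tcp [0.4935 0.3261 0.1373] shift [-0.0003  0.      0.0363] turn 2.33 tilt 1.31
[ 0.0148341  -0.017412   -0.99973835]
```

>>> apply_moves --motion '[0, 0, 0.025, 1, 0, 0, 0, 0.01, 0, 0, 0, 0, 0, 0, 0, 0, 0, 0, 0, 1, 0, 0, 0, 0, 1, 0, 0, 0, 0, 1, 0, 0, 0, 0, 1, 0, 0, 0, 0, 1]'

```text
time_s: 16.98
tcp_pos: [0.4965, 0.3272, 0.11]
ee_rot: [1.0, -0.014, 0.012, 0.006]
wrist_force: [0.3, 0.5, -1.5]
grip_width: 0.0605
```

>>> apply_moves --motion '[0, 0, 0, 0, 1, 0, 0, -0.02, 0, 1, 0, 0, -0.03, 0, 1, 0, 0, -0.05, 0, 1, 0, 0, -0.05, 0, 1, 0, 0, 0, 0, 1, 0, 0, 0, 0, 1]'

```text
time_s: 17.85
tcp_pos: [0.4921, 0.3288, 0.2702]
ee_rot: [1.0, -0.013, 0.012, 0.005]
wrist_force: [0.5, -0.7, -2.3]
grip_width: 0.0606
```

```bash
python3 - <<'E'
from h import *
from bench import r,capture
o=r.observe();c=capture("wrist");T=cloud(c);hsv=cv2.cvtColor(c["color"],cv2.COLOR_RGB2HSV)
cv2.imwrite("pics/w4.png",c["color"][:,:,::-1])
m=(hsv[...,0]>4)&(hsv[...,0]<20)&(hsv[...,1]>150)&(T[...,2]<.13)&(T[...,2]>.045)
p=T[m];print(len(p),np.percentile(p,[1,50,99],axis=0).round(4))
t=p[p[:,2]<np.percentile(p[:,2],20)+.004];print("top",len(t),np.median(t,0),cv2.minEnclosingCircle(t[:,:2].astype(np.float32)),"xmax",np.percentile(p[:,0],99.7))
z=Ro.from_quat(o["ee_rot"]).as_matrix()[:,2];print(z,o["wrist_force"],o["grip_width"])
# roll centre target in world
a=np.radians(-3.1);s=np.array([.0275,0.]);w=np.array([.580,-.0485])+[s[0]*np.cos(a),s[0]*np.sin(a)];print(w)
goal(o,[*w,.2],-3.1)
E
```

```text
8497 [[-0.0329 -0.0292  0.0607]
 [ 0.0088 -0.0007  0.0626]
 [ 0.0256  0.0283  0.0926]]
top 6173 [ 0.00875803 -0.00073473  0.06222902] ((-0.004626789130270481, -0.00041988849989138544), 0.031197257339954376) xmax 0.025848432226315107
[ 0.0247277  -0.01118531 -0.99963165] [ 0.47842352 -0.65239605 -2.2772725 ] 0.06061191792867902
[ 0.60745976 -0.04998717]
yaw -1.54 tcp [0.4921 0.3288 0.2702] shift [0.1237 0.3748 0.0772] turn 1.56 tilt 1.56
```

View pics/w4.png

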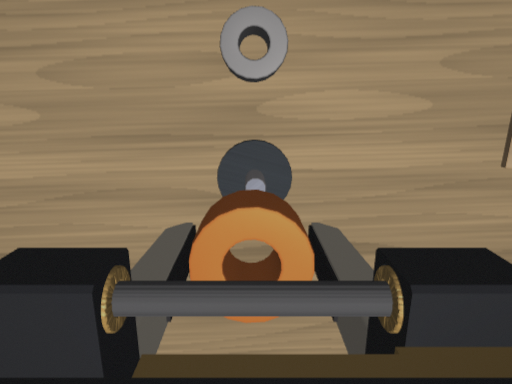

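The roll is held (centre at tool x −4.6 mm, bottom at tool z 98 mm). The spindle (255,175) and the grey roll (253,43) are undisturbed. Next I carry it to the open side of the stand.

>>> apply_moves --motion '[0.048, 0.035, -0.01, 0, 1, 0.048, 0.035, -0.01, 0, 1, 0.048, 0.035, -0.005, 1, 1, 0, 0.054, 0, 0, 1, 0, 0.054, 0, 0, 1, 0, 0.054, 0, 0, 1, 0, 0.054, 0, 0, 1, 0, 0.054, 0, 0, 1, 0, 0, 0, 0, 1, 0, 0, 0, 0, 1]'

```text
time_s: 19.15
tcp_pos: [0.6228, -0.0613, 0.2894]
ee_rot: [1.0, -0.022, 0.002, 0.006]
wrist_force: [-0.5, -0.9, -1.0]
grip_width: 0.0604
```

```bash
cat > ro.py <<'E'
from h import *
from bench import r
import sys
def rollstate(tx=-.0046):
    o=r.observe();R=Ro.from_quat(o["ee_rot"]).as_matrix();b=o["tcp_pos"]+R@[tx,-.0004,.098]
    a=np.radians(-3.1);Rs=np.array([[np.cos(a),-np.sin(a)],[np.sin(a),np.cos(a)]])
    s=(b[:2]-[.580,-.0485])@Rs;print("roll bottom stand",s.round(4),"z",b[2].round(4),"F",o["wrist_force"].round(2),o["grip_width"],"zaxis",R[:,2].round(4));
    g=np.array([.580,-.0485])+Rs@[float(sys.argv[1]),0];goal(o,o["tcp_pos"]+np.array([g[0]-b[0],g[1]-b[1],.008-b[2]]),-3.1)
rollstate()
E
python3 ro.py .042; python3 pan.py
```

```text
roll bottom stand [ 0.0393 -0.0113] z 0.1913 F [-0.49 -0.9  -1.05] 0.06035934678288837 zaxis [ 0.0046 -0.0127 -0.9999]
yaw -2.47 tcp [ 0.6228 -0.0613  0.2894] shift [ 0.0019 -0.0136  0.1832] turn 0.63 tilt 0.78
scene 1074 lean 20.60678870035445 yaw 0.5508423179535806 face x at z=12mm -0.003223758867533761 y ext [-0.06100108  0.06304691] z max 0.1709620583109201
yaw -2.44 tcp [ 0.6228 -0.061   0.2893] shift [-0.1463 -0.3806  0.0338] turn -2.44 tilt 0.78
```

>>> apply_moves --motion '[0.004, -0.0136, 0.02, 0.6, 1, 0, 0, 0.045, 0, 1, 0, 0, 0.045, 0, 1, 0, 0, 0.04, 0, 1, 0, 0, 0.015, 0, 1, 0, 0, 0, 0, 1]'

```text
time_s: 19.95
tcp_pos: [0.6279, -0.0394, 0.1133]
ee_rot: [1.0, -0.024, 0.001, 0.006]
wrist_force: [0.2, -0.7, -0.8]
grip_width: 0.0604
```

```bash
python3 ro.py .034
```

```text
roll bottom stand [0.043 0.011] z 0.0153 F [ 0.19 -0.72 -0.79] 0.06039104946187728 zaxis [ 0.0013 -0.0112 -0.9999]
yaw -2.71 tcp [ 0.6279 -0.0394  0.1133] shift [-0.0091  0.0108  0.0074] turn 0.39 tilt 0.65
```

>>> apply_moves --motion '[-0.006, 0.0108, 0, 0, 1, 0, 0, 0.003, 0, 1, 0, 0, 0.002, 0, 1, 0, 0, 0, 0, 1]'

```text
time_s: 20.45
tcp_pos: [0.6225, -0.0506, 0.1124]
ee_rot: [1.0, -0.024, 0.004, 0.006]
wrist_force: [0.9, 0.3, -2.0]
grip_width: 0.0606
```

```bash
python3 ro.py .029
```

```text
roll bottom stand [ 0.0388 -0.0006] z 0.0144 F [ 0.9   0.27 -1.97] 0.0605503288339029 zaxis [ 0.0071 -0.0119 -0.9999]
yaw -2.72 tcp [ 0.6225 -0.0506  0.1124] shift [-0.0098 -0.0007  0.0063] turn 0.38 tilt 0.79
```

>>> apply_moves --motion '[-0.002, 0, 0.004, 0, 1, -0.002, 0, 0.003, 0, 1, -0.001, 0, 0.002, 0, 1]'

```text
time_s: 20.82
tcp_pos: [0.6187, -0.0506, 0.1058]
ee_rot: [1.0, -0.024, 0.006, 0.006]
wrist_force: [-4.7, 0.4, 28.3]
grip_width: 0.0604
```

```bash
python3 ro.py .029
```

```text
roll bottom stand [ 0.0353 -0.0008] z 0.0078 F [-4.73  0.43 28.34] 0.06040303151125333 zaxis [ 0.0115 -0.0122 -0.9999]
yaw -2.73 tcp [ 0.6187 -0.0506  0.1058] shift [-0.0063 -0.0008 -0.0003] turn 0.37 tilt 0.96
```

The roll is on the board (28 N). I ease off and slide it toward the foot.

>>> apply_moves --motion '[0, 0, -0.001, 0, 1, -0.002, 0, 0, 0, 1, -0.002, 0, 0, 0, 1, -0.001, 0, 0, 0, 1, 0, 0, 0, 0, 1]'

```text
time_s: 21.45
tcp_pos: [0.6129, -0.0502, 0.1062]
ee_rot: [1.0, -0.024, 0.006, 0.006]
wrist_force: [-0.1, 0.8, 0.9]
grip_width: 0.0605
```

```bash
python3 ro.py .028; python3 - <<'E'
from h import *
from bench import capture
c=capture("side");cv2.imwrite("pics/s3.png",cv2.resize(c["color"][150:280,200:330,::-1],None,fx=4.5,fy=4.5,interpolation=cv2.INTER_CUBIC))
E
```

```text
roll bottom stand [ 0.0294 -0.0006] z 0.0082 F [-0.12  0.81  0.89] 0.060493884517709574 zaxis [ 0.0109 -0.0121 -0.9999]
yaw -2.73 tcp [ 0.6129 -0.0502  0.1062] shift [-0.0014 -0.0006  0.0001] turn 0.37 tilt 0.93
```

View pics/s3.png

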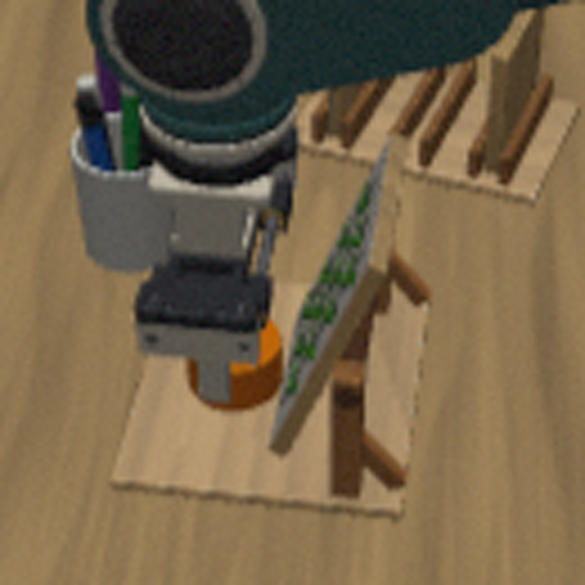

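The roll (235,370) is just in front of the panel's foot, and the panel still leans. I'll nudge 2 mm more to contact, then look before releasing.

>>> apply_moves --motion '[-0.001, 0, 0, 0, 1, -0.001, 0, 0, 0, 1, 0, 0, 0, 0, 1]'

```text
time_s: 21.88
tcp_pos: [0.611, -0.0501, 0.1062]
ee_rot: [1.0, -0.024, 0.006, 0.006]
wrist_force: [0.5, -0.1, -1.8]
grip_width: 0.0606
```

```bash
python3 ro.py .028; python3 pan.py; python3 - <<'E'
from h import *
from bench import r,capture
o=r.observe();c=capture("wrist");W=tool2w(o,cloud(c))
a=np.radians(-3.1);Rs=np.array([[np.cos(a),-np.sin(a)],[np.sin(a),np.cos(a)]]);h=cv2.cvtColor(c["color"],cv2.COLOR_RGB2HSV)
T=cloud(c);m=(h[...,0]>4)&(h[...,0]<20)&(h[...,1]>150)&(abs(T[...,2]-.062)<.004)
print(m.sum(),cv2.minEnclosingCircle(T[m][:,:2].astype(np.float32)))
E
```

```text
roll bottom stand [ 0.0276 -0.0007] z 0.0081 F [ 0.52 -0.11 -1.78] 0.060611276042417575 zaxis [ 0.0115 -0.0121 -0.9999]
yaw -2.72 tcp [ 0.611  -0.0501  0.1062] shift [ 0.0004 -0.0007  0.0001] turn 0.38 tilt 0.96
scene 353 lean 20.072658877956282 yaw 0.061993518474170776 face x at z=12mm -0.004433007796444684 y ext [-0.05273072  0.06352146] z max 0.17210050865908424
yaw -2.72 tcp [ 0.611  -0.0501  0.1062] shift [-0.134  -0.3674 -0.1497] turn -2.72 tilt 0.96
6169 ((-0.004781534429639578, -0.0006919181323610246), 0.03125091642141342)
```

>>> apply_moves --motion '[-0.001, 0, 0, 0, 1, 0, 0, 0, 0, 1, 0, 0, 0, 0, 0.25, 0, 0, 0, 0, 0.15, 0, 0, 0, 0, 0.1, 0, 0, 0, 0, 0.1]'

```text
time_s: 22.72
tcp_pos: [0.6099, -0.0501, 0.1063]
ee_rot: [1.0, -0.024, 0.006, 0.006]
wrist_force: [0.1, -0.1, 0.4]
grip_width: 0.0836
```

```bash
python3 ro.py .028
```

```text
roll bottom stand [ 0.0265 -0.0007] z 0.0083 F [ 0.13 -0.08  0.36] 0.08355242680017376 zaxis [ 0.0112 -0.0122 -0.9999]
yaw -2.72 tcp [ 0.6099 -0.0501  0.1063] shift [ 0.0015 -0.0007  0.0003] turn 0.38 tilt 0.95
```

>>> apply_moves --motion '[0, 0, -0.02, 0, 0.1, 0, 0, -0.03, 0, 0.1, 0, 0, -0.05, 0, 0.1, 0, 0, -0.06, 0, 0.1, 0, 0, -0.06, 0, 0.1, 0, 0, 0, 0, 0.1, 0, 0, 0, 0, 0.1]'

```text
time_s: 23.6
tcp_pos: [0.6058, -0.047, 0.3417]
ee_rot: [1.0, -0.024, 0.008, 0.006]
wrist_force: [-0.3, 0.4, -0.7]
grip_width: 0.0839
```

```bash
python3 pan.py; python3 - <<'E'
from h import *
from bench import r,capture
a=np.radians(-3.1);Rs=np.array([[np.cos(a),-np.sin(a)],[np.sin(a),np.cos(a)]])
for n in("wrist","side"):
    o=r.observe();c=capture(n);W=cloud(c)
    if n=="wrist":W=tool2w(o,W)
    h=cv2.cvtColor(c["color"],cv2.COLOR_RGB2HSV)
    m=(h[...,0]>4)&(h[...,0]<20)&(h[...,1]>170)&(abs(W[...,2]-.044)<.007)&(np.hypot(W[...,0]-.607,W[...,1]+.05)<.06)
    if m.sum()>5:
        p=W[m];x,rad=cv2.minEnclosingCircle(p[:,:2].astype(np.float32));print(n,m.sum(),"roll top stand",(np.array(x)-[.58,-.0485])@Rs,rad,"z",np.median(p[:,2]))
    im=c["color"] if n=="wrist" else c["color"][110:290,190:370]
    cv2.imwrite(f"pics/f_{n}.png",cv2.resize(im[:,:,::-1],None,fx=1 if n=="wrist" else 2.8,fy=1 if n=="wrist" else 2.8,interpolation=cv2.INTER_CUBIC))
w=cv2.imread("pics/f_wrist.png");s=cv2.imread("pics/f_side.png");H=384;s=cv2.resize(s,(280,384))
cv2.imwrite("pics/final.png",np.hstack([w,s]))
E
```

```text
scene 1248 lean 19.342344930559076 yaw 0.07469480980319751 face x at z=12mm -0.005602832032726098 y ext [-0.062689    0.06292145] z max 0.17207131370359252
yaw -2.72 tcp [ 0.6059 -0.047   0.3421] shift [-0.132  -0.3673  0.0855] turn -2.72 tilt 1.19
wrist 125 roll top stand [0.03730861 0.00099423] 0.025755297392606735 z 0.04244074424831967
side 231 roll top stand [0.02417179 0.00211605] 0.031041860580444336 z 0.04429435582847882
```

View pics/final.png

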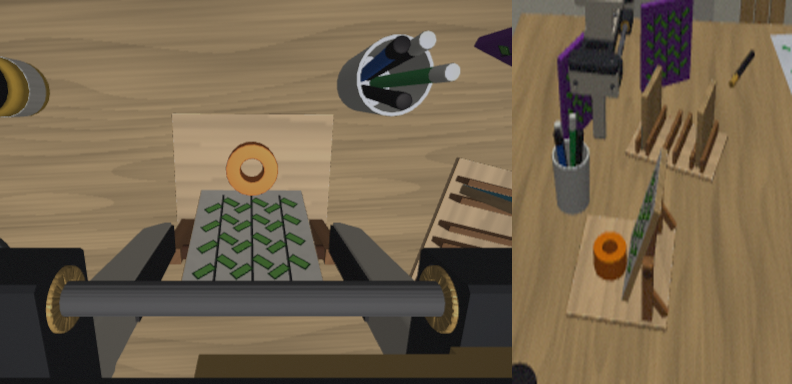

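The roll (252,168) lies flat on the board against the middle of the panel's foot (252,192). The leaves face out and the other things look undisturbed. The lean changed from 20.6° to 19.3° as the roll closed up, so contact was made. Handing in.

```bash
python3 -c "
from bench import r
print(r.finish_job())"
```

```text
the job is handed in; nothing more can be done
None
```

The leaf panel now leans against the middle of the crossbar, same edge down and leaves facing out. The orange roll lies flat on the board at the middle of its foot. I handed the job in at about 24 s; the panel was leaning by itself before I touched the roll.

- **Panel:** the last scene-camera check gave a lean of 19.3° and a yaw error of about 0.1°. The panel is centred on the stand.
- **Roll contact:** the panel's foot moved back about 2 mm and the lean dropped from 20.6° to 19.3° during the last nudges, so the roll was touching it. I pushed to contact deliberately.
- **Disagreement on the roll:** the side camera put the roll's centre about 24 mm from the stand's origin, against 26.5 mm from the arm's own position. The last wrist estimate (37 mm, from few pixels, with a radius that was too small) was unreliable, so I discarded it.
- **Forces:** wrist force peaked at 28 N among the readings, when the roll first touched the board.
- **Other things:** the other panels, pot, jar and look-alikes looked undisturbed wherever the pictures showed them. I did not re-measure their positions.

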